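# Fit the twin wheel set to the pipe crawler's axle

## Task

Build up the wheel set on the bare axle of the crawler drive unit, each part pushed over the axle and lying flat on the one below: first the brass thrust ring down on the flange, then the large wheel, the aluminium spacer, the small wheel, and last the hub cap over the end of the axle. Let go of everything, and leave the two plastic skids and the screwdriver where they lie.

Things in the scene. Friction and masses are not known exactly. Their poses are not given: they have to be found in the camera images.
- axle_seat (a point): Bare steel axle, fixed, pointing straight up from the drive unit. Point: at its root, centre of the top of its 54 mm flange, 22 mm above the bench; z up. 28 mm thick for the first 21 mm above the flange, narrowing to 20 mm at 25 mm, so up to 55 mm, then a nose tapering to 9 mm at the end, 61 mm above the flange. The drive unit's case stretches 106 mm from the axle along this x, 36 mm to the other sides.
- drive_unit: Drive unit: flat grey gear case with round ends, lying on its side, fixed, 142 mm long, 72 mm wide, 18 mm thick. Origin: on the bench right under the axle; x runs along the case to its other end, where a low round cover (40 mm) and a brass-tipped socket sit.
- thrust_ring_mid (a point): Thrust ring: plain brass ring, 48 mm outside, 33 mm bore, 8 mm high, four fine grooves on its top. It fits the thick part of the axle. It lies flat on the bench, as it goes on the axle (no need to turn it over). The point is its centre, half-way up; z is up along its bore, its x and y have no meaning.
- large_wheel_mid (a point): Large wheel: aluminium wheel with a black rubber tyre with tread blocks, 60 mm in diameter, 33 mm bore, 18 mm high. It fits the thick part of the axle. It lies flat on the bench, as it goes on the axle (no need to turn it over). The point is its centre, half-way up; z is up along its bore, its x and y have no meaning.
- spacer_mid (a point): Spacer: plain aluminium ring, 36 mm outside, 25 mm bore, 10 mm high. It fits only the thin part of the axle. It lies flat on the bench, as it goes on the axle (no need to turn it over). The point is its centre, half-way up; z is up along its bore, its x and y have no meaning.
- small_wheel_mid (a point): Small wheel: like the large one (black treaded tyre, aluminium hub) but 46 mm in diameter, 25 mm bore, 15 mm high. It fits only the thin part of the axle. It lies flat on the bench, as it goes on the axle (no need to turn it over). The point is its centre, half-way up; z is up along its bore, its x and y have no meaning.
- hub_cap_mid (a point): Hub cap: dark steel cap with a knurled side and a closed top with a straight slot, 36 mm in diameter, 20 mm high; a 25 mm bore, 13 mm deep, opens downwards, and goes over the end of the axle. It lies flat on the bench, as it goes on the axle (no need to turn it over). The point is its centre, half-way up; z is up along its bore, its x and y have no meaning.
- skid_orange: Bystander: orange plastic skid, a ring of 34 mm with fins all round, about 65 mm across, 22 mm high, loose on the bench. Origin: centre of its underside.
- skid_blue: Bystander: the same skid in blue, loose on the bench. Origin: centre of its underside.
- driver: Bystander: screwdriver with a blue handle, 176 mm long, 27 mm high, lying loose on the bench near its front edge. Origin: middle of its length, on its underside; its length lies along its y axis, the handle (88 mm long, 26 mm wide) to +y.
Not all that is in view belongs to the job. Leave any pink look-alike of the part that bears hub_cap_mid alone.

How it is judged:
By the outcome, as a careful person would: the job done as asked, in the order asked, and still so for the second after the job is handed in, with the robot touching nothing.
It also fails if it takes over 106 s, if anything falls off the work surface, if the arm or the gripper's body presses on something with over 40 N, if the wrist force passes 120 N, or if a joint passes its speed limit or range.

## Robot

A 7-joint arm with a two-finger parallel gripper is mounted at the origin on a cart in front of the work surface, level with it; the furniture and walls round the work are solid. World frame = base frame: x ahead of the robot, y to its left, z up, the work surface at z = 0. Lengths are in m, angles in degrees, forces in N, time in s.
With the tool pointing down it reaches from about 0.425 to 0.875 m from the base axis. Payload 4.7 kg.
Tool frame: the origin (TCP) lies at the very end of the fingers, on their centre line; the grasp point (between the pads) lies 19 mm behind it; z points along the fingers, y is the line along which they close (so a half turn about z gives the same grasp; the last joint's range is limited). The gripper opens to 87 mm and grips with 3 to 60 N. Pads are 19 mm wide; open, the fingers measure 117 mm over their backs; the gripper's body (75 mm by 190 mm) begins 51 mm behind the grasp point.
Start: joints at [-63.936, 18.392, -4.016, 83.108, 1.295, 78.541, -3.26], TCP at [0.277, 0.588, 0.223] pointing down, gripper open.
Joint ranges: [-163.93, 163.93], [-17.29, 119.83], [-79.2, 71.16], [3.27, 140.29], [-89.18, 269.18], [5.43, 117.66], [-154.24, 154.24]. Speed limits (degrees/s): [147.25, 147.25, 180, 180, 180, 180, 180].

## Interface

Orientations are given as [roll, pitch, yaw] about the fixed x, y, z axes, in that order (R = Rz(yaw) Ry(pitch) Rx(roll)).
In Python, from cell import get_obs, read_camera, sign_off, silhouettes gives the robot as it stands.
- The arm moves only by the tool play_rows, never from a script. Its argument "steps" is a list that holds one entry, the list of rows, each a list of 7 numbers: the shift along the tool's x, y, z in m, then the turn, a rotation vector about the tool's x, y, z in rad, then the finger opening in m, from 0 to 0.087. A call has 1 to 12 rows; each row shifts and turns the commanded pose from where the row before left it, along the tool's axes as they then stand; what a row does not reach is not made up. A row lasts 1/10 s, in which the tool goes at most 50 mm and 8.59 degrees, less where a joint would pass 70% of its speed; a pose out of reach is approached as far as the arm can. A call is refused whole if a number of a shift passes 0.05 or a number of a turn 0.15, either way. A call with a gripper value outside its range is refused whole. The fingers move at their own pace and stop on an object; "force" is the grip in N (left out, the last holds). Time passes only in rows, so rows that do not move let the fingers close. It gives the time, the measured TCP pose, the force, the opening and the grip force at its end, in the units of the state.
- get_obs(): the state, without advancing time (a new reading comes with each control period).
- read_camera(name): name is "scene" or "side" or "wrist"; returns a dict with "frame" (400x640x3 uint8, red, green, blue), "intrinsics" (3x3 intrinsics, pixels), "view" (4x4, takes a point from world to camera coordinates). Camera axes: x right, y up, looking along -z (the intrinsics and any distortion apply to the point x, -y, -z); pixel columns grow to the right and rows downward; lengths in m; the calibration is good to about 2 mm. A picture is of the moment at which its call begins. There is no depth.
- sign_off(): hands the job in; it is judged then, once.
Trained networks look in the newest picture that a camera, given by its name, has taken for a name from the list of things; names that differ only in an ending like _2 or _b are one class to them, and where a whole thing is asked for, a point or a joint stands for the part that bears it (a point fixed in the world has none). Each returns a list of dicts, best first, with "p" (0 to 1); they miss things now and then, are a little off and sometimes report something else, mostly with a low value. They report only what shows in the picture. A call takes as long as a camera call. They do not tell look-alikes from the thing itself.
- silhouettes(camera, name): "pixels" (400x640 bool, what is visible of it) and "extent" ([left, top, right, bottom] in pixels, round what is visible of it).
The state is a dict: "time_s": time; "qpos": joint angles; "joint_velocities": joint speeds; "effort": joint torques, N m; "tool_pos": TCP position; "tool_rot": TCP orientation; "force": force on the tool from outside, world axes, zero at the start; "wrist_torque": the same for the moment, N m; "grip_width": finger opening in m; "grasp_force": force on a finger pad.
Only numpy, scipy, OpenCV 4.12 (cv2) and the standard library are available. Lean on these libraries where they do the work, as an engineer would, in place of code of your own. Each camera call takes 0.05 s, during which the arm holds its last target. There are 200 camera calls.

## Working session

There is one attempt and no reset: what is moved stays moved. The work goes in short steps, Python scripts to look and compute and a tool call to move; the robot and the scene stay as the last step left them, time stands still between calls to the robot, and variables do not carry over. Pictures are saved under pics/ and viewed, at most 14 in all, crops included, and the job is handed in when it is done.

Besides the shell and the picture viewer there is one more tool, called after "Call:" in YAML: its name, and indented under it one key for each argument. play_rows: Moves the arm, as the interface text tells. Its arguments: {"type":"object","properties":{"steps":{"type":"array","items":{"type":"array","items":{"type":"array","items":{"type":"number"}}}},"force":{"type":"number"}},"required":["steps"]}

```bash
mkdir -p pics; ls
cat > h.py <<'E'
import numpy as np, cv2
from cell import get_obs, read_camera, silhouettes, sign_off
def ray(c,u,v):
    K=np.array(c["intrinsics"]);T=np.array(c["view"]);d=np.linalg.inv(K)@[u,v,1];d=np.array([d[0],-d[1],-d[2]])
    R=T[:3,:3];return -R.T@T[:3,3],R.T@d
def at(c,u,v,z):
    o,d=ray(c,u,v);return o+d*(z-o[2])/d[2]
def proj(c,p):
    K=np.array(c["intrinsics"]);T=np.array(c["view"]);q=T[:3,:3]@np.array(p)+T[:3,3];q=K@[q[0],-q[1],-q[2]];return q[:2]/q[2]
def save(c,n): cv2.imwrite("pics/"+n,c["frame"][:,:,::-1])
E
python3 - <<'E'
from h import *
print(get_obs())
for n in ("scene","side"):
    c=read_camera(n);save(c,n+"0.png")
    print(n,c.keys(),ray(c,320,200), c["intrinsics"])
    for t in ["drive_unit","thrust_ring_mid","large_wheel_mid","spacer_mid","small_wheel_mid","hub_cap_mid","skid_orange","skid_blue","driver"]:
        for s in silhouettes(n,t)[:3]:
            e=s["extent"];m=s["pixels"];ys,xs=np.nonzero(m)
            print(t,round(s["p"],2),np.round(e),m.sum(),np.round(at(c,xs.mean(),ys.mean(),.01),3))
E
```

```text
pics
{'time_s': 0.0, 'qpos': array([-63.93553703,  18.44050564,  -4.01654505,  83.17407921,
         1.29591438,  78.53985704,  -3.25927063]), 'joint_velocities': array([-0.06802005,  0.03401076, -0.00549382, -0.04981426, -0.03365056,
        0.0709374 ,  0.03193331]), 'effort': array([ 4.83951280e-04, -4.91290462e+01, -4.03188486e-01, -3.12530494e+01,
       -6.38201111e-02,  4.35544678e-02,  1.87063738e-04]), 'tool_pos': array([0.27714683, 0.58735397, 0.22145247]), 'tool_rot': array([-1.79890854e+02,  6.21929078e-03,  1.54747148e+02]), 'force': array([ 0.16206764, -0.29798551,  0.33974131]), 'wrist_torque': array([ 0.01193322,  0.00387285, -0.02042134]), 'grasp_force': 0.0, 'grip_width': 0.08702060959795739}
scene dict_keys(['frame', 'intrinsics', 'view']) (array([-0.02985332, -0.48987418,  0.63129784]), array([ 0.5141858 ,  0.69501373, -0.50272617])) [[515.32587342   0.         325.40249779]
 [  0.         515.32587342 196.18483358]
 [  0.           0.           1.        ]]
drive_unit 0.9 [328. 206. 396. 257.] 1704 [0.568 0.193 0.01 ]
thrust_ring_mid 0.56 [288. 208. 308. 224.] 19
[... 724 characters left out ...]
) [[365.84280154   0.         310.18783453]
 [  0.         365.84280154 196.35415001]
 [  0.           0.           1.        ]]
drive_unit 0.64 [304. 169. 337. 208.] 893 [0.568 0.188 0.01 ]
thrust_ring_mid 0.68 [315. 220. 338. 237.] 231 [0.538 0.368 0.01 ]
large_wheel_mid 0.9 [362. 229. 391. 255.] 501 [0.424 0.393 0.01 ]
large_wheel_mid 0.7 [300. 167. 338. 209.] 939 [0.57  0.187 0.01 ]
small_wheel_mid 0.75 [374. 208. 399. 223.] 233 [0.395 0.291 0.01 ]
hub_cap_mid 0.66 [369. 186. 386. 198.] 131 [0.423 0.186 0.01 ]
hub_cap_mid 0.57 [215. 174. 234. 188.] 156 [0.836 0.182 0.01 ]
skid_blue 0.7 [277. 241. 312. 262.] 403 [0.593 0.45  0.01 ]
driver 0.77 [405. 239. 428. 291.] 487 [0.347 0.477 0.01 ]
```

Run:
```python
import cv2
a=cv2.imread("pics/scene0.png")[160:310,170:430];cv2.imwrite("pics/sc.png",cv2.resize(a,(780,450),interpolation=2))
a=cv2.imread("pics/side0.png")[140:310,190:450];cv2.imwrite("pics/sd.png",cv2.resize(a,(780,510),interpolation=2))
```

```text
(no output)
```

View pics/sc.png

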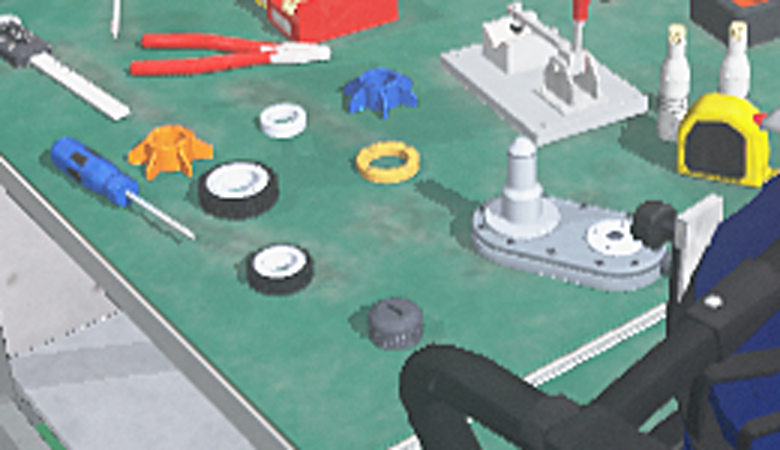

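View pics/sd.png

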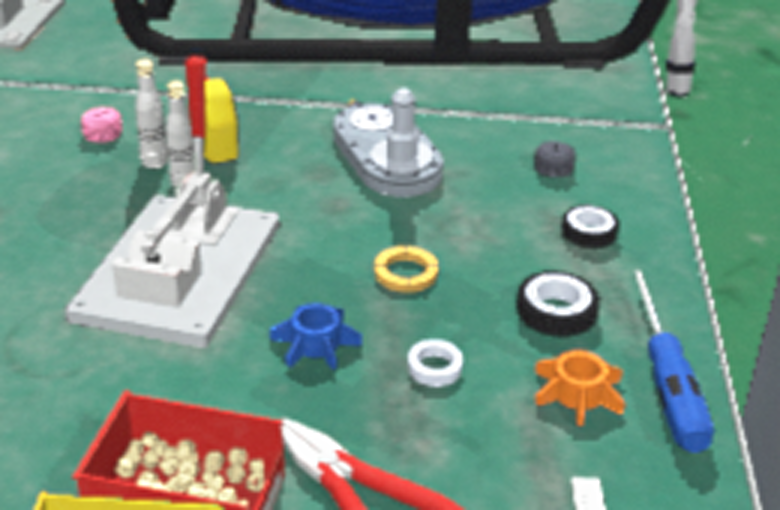

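Both views show all parts apart from each other. In scene-crop pixels: ring (388,162), large wheel (238,190), small wheel (280,269), cap (396,323), white spacer (283,121) and axle tip (521,140). The pink cap is the decoy, at (101,125) in the side crop. The networks' "spacer" hits were wrong (they were the small wheel and the blue skid), so I'll take the spacer from its pixels.

```bash
cat >> h.py <<'E'
from scipy.optimize import least_squares
def ext(c,x,y,r,z0,z1):
    t=np.linspace(0,2*np.pi,90);P=np.array([proj(c,(x+r*np.cos(a),y+r*np.sin(a),z)) for z in(z0,z1) for a in t])
    return np.r_[P.min(0),P.max(0)]
def fitcyl(cs,es,r,z0,z1,g):
    f=lambda p:np.concatenate([ext(c,*p,r,z0,z1)-e for c,e in zip(cs,es)])
    s=least_squares(f,g,diff_step=1e-4);return s.x,s.fun
E
python3 - <<'E'
from h import *
A=read_camera("scene");B=read_camera("side")
D={"ring":([288,208,308,224],[315,220,338,237],.024,.008,(.53,.36)),
"large":([236,214,262,233],[362,230,389.5,252],.030,.018,(.42,.39)),
"spacer":([256.7,194.3,272,206],[326,253.3,344.3,269.3],.018,.01,(.5,.45)),
"small":([252,241,275,258],[377,208,396.3,223],.023,.015,(.39,.29)),
"cap":([292.5,259,311,276.5],[368,186.5,382,199.5],.018,.02,(.42,.19))}
for k,(a,b,r,h,g) in D.items():
    print(k,*[np.round(q,3) for q in fitcyl([A,B],[a,b],r,0,h,g)])
    for c,e in((A,a),(B,b)): print("   ",np.round(fitcyl([c],[e],r,0,h,g)[0],3))
for c,u,v in((A,343.5,207),(B,324.3,170)): print("axle tip",np.round(at(c,u,v,.083),3))
print("cover", np.round(at(A,170+612/3,160+236/3,.022),3),np.round(at(B,190+373/3,140+118/3,.022),3))
print("reel bar side",np.round(at(B,233,157,.02),3),np.round(at(B,410,160,.02),3),"scene",np.round(at(A,170+430/3,160+365/3,.03),3))
print("bottle/tape base",[np.round(at(B,190+u/3,140+v/3,0),3) for u,v in((155,168),(222,160),(205,342),(280,212),(180,190))])
E
```

```text
ring [0.533 0.355] [ 0.217 -0.043  1.159 -2.126  1.986  1.015 -0.114 -0.753]
    [0.529 0.352]
    [0.535 0.355]
large [0.423 0.391] [-0.573 -1.651  1.103  0.601 -0.173 -1.02   0.902  0.668]
    [0.422 0.39 ]
    [0.424 0.392]
spacer [0.507 0.464] [-0.164 -0.119 -0.272 -0.819  0.252 -0.14  -0.235 -0.584]
    [0.507 0.462]
    [0.507 0.466]
small [0.395 0.286] [-0.009 -1.113 -0.171  0.786 -0.357 -0.688  0.318  0.186]
    [0.395 0.286]
    [0.395 0.287]
cap [0.42  0.184] [-0.189 -1.619  0.11   0.347  0.12  -1.044  0.532 -0.657]
    [0.419 0.183]
    [0.421 0.189]
axle tip [0.551 0.214 0.083]
axle tip [0.555 0.216 0.083]
cover [0.583 0.154 0.022] [0.586 0.158 0.022]
reel bar side [0.852 0.048 0.02 ] [ 0.311 -0.007  0.02 ] scene [0.396 0.114 0.03 ]
bottle/tape base [array([0.771, 0.236, 0.   ]), array([0.716, 0.215, 0.   ]), array([0.67 , 0.459, 0.   ]), array([0.649, 0.29 , 0.   ]), array([0.74 , 0.268, 0.   ])]
```

Call:
play_rows:
  steps:
    - [[0,0,0,0,0,0.141,0.087],[0,0,0,0,0,0.141,0.087],[0,0,0,0,0,0.141,0.087],[0,0,0,0,0,0.141,0.087],[0,0,0,0,0,0.141,0.087],[0,0,0,0,0,0.141,0.087],[0,0,0,0,0,0.141,0.087],[0,0,0,0,0,0.141,0.087],[-0.033,0.035,0,0,0,0,0.087],[-0.033,0.035,0,0,0,0,0.087],[-0.033,0.035,0,0,0,0,0.087],[-0.033,0.035,0,0,0,0,0.087]]
  force: 20

```text
time_s: 2.3
tool_pos: [0.4188, 0.4548, 0.2228]
tool_rot: [180.0, -0.0, 90.1]
force: [0.2, -0.7, -0.4]
grip_width: 0.0868
grasp_force: 0.0
```

Call:
play_rows:
  steps:
    - [[-0.033,0.035,0,0,0,0,0.087],[-0.033,0.035,0,0,0,0,0.087],[-0.033,0.035,0,0,0,0,0.087],[0,0,0,0,0,0,0.087],[0,0,0,0,0,0,0.087]]

```text
time_s: 2.8
tool_pos: [0.524, 0.3558, 0.2226]
tool_rot: [180.0, -0.0, 89.9]
force: [-1.0, 0.7, 0.2]
grip_width: 0.0871
grasp_force: 0.0
```

```bash
cat >> h.py <<'E'
def st():
    o=get_obs();print("t",o["time_s"],"pos",np.round(o["tool_pos"],4),"rot",np.round(o["tool_rot"],2),"F",np.round(o["force"],1),"w",round(o["grip_width"],4),"g",round(o["grasp_force"],1));return o
E
python3 - <<'E'
from h import *
o=st();c=read_camera("wrist");save(c,"w1.png");print(ray(c,320,200),proj(c,(.533,.355,.008)),proj(c,(.553,.215,.083)))
for s in silhouettes("wrist","thrust_ring_mid")[:2]:
    e=s["extent"];print(s["p"],e,fitcyl([c],[e],.024,0,.008,(.53,.355)))
E
```

```text
t 2.8 pos [0.524  0.3558 0.2226] rot [179.99  -0.    89.9 ] F [-1.   0.7  0.2] w 0.0871 g 0.0
(array([0.52434719, 0.42907883, 0.38450645]), array([-0.01000059, -0.27393179, -0.96177007])) [330.53548449 172.84737255] [350.40334184 315.32095163]
0.6 [315.3, 144.0, 356.9, 188.6] (array([0.53948375, 0.36194477]), array([ 0.29132503,  1.57961341, -0.29148014, -1.66673358]))
```

View pics/w1.png

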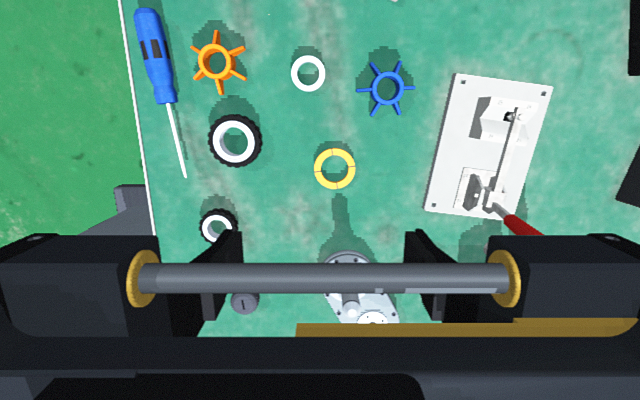

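The wrist view shows the ring at about (335,168), the spacer (308,73), large wheel (235,140), small wheel (218,227) and cap (244,302). The axle is mostly behind the gripper rod. Parts and axle will both be measured with this camera, so its bias cancels out.

```bash
cat >> h.py <<'E'
def ring_px(c,x,y,z,col,rad=40,lo=None):
    pass
E
python3 - <<'E'
from h import *
c=read_camera("wrist");f=c["frame"].astype(int)
hsv=cv2.cvtColor(c["frame"],cv2.COLOR_RGB2HSV)
def blob(m,box):
    x0,y0,x1,y1=box;q=np.zeros(m.shape,np.uint8);q[y0:y1,x0:x1]=m[y0:y1,x0:x1]
    n,l,s,ce=cv2.connectedComponentsWithStats(q);i=1+s[1:,4].argmax();x,y,w,h,a=s[i];return [x-.5,y-.5,x+w-.5,y+h-.5]
yel=(hsv[...,0]>18)&(hsv[...,0]<35)&(hsv[...,1]>90)
wht=(f.min(2)>150)
blk=(f.max(2)<75)
for n,m,b,r,h,g in(("ring",yel,(300,130,370,205),.024,.008,(.533,.355)),("spacer",wht,(280,45,340,100),.018,.01,(.507,.464)),("large",blk,(200,105,275,175),.03,.018,(.423,.391)),("large hub",wht,(200,105,275,175),.022,.018,(.423,.391)),("small hub",wht,(195,205,237,245),.017,.015,(.395,.286))):
    e=blob(m,b);p,q=fitcyl([c],[e],r,0 if "hub" not in n else h-.001,h,g);print(n,e,np.round(p,4),np.round(q,1))
print(proj(c,(.524,.3558,.2226)))
E
```

```text
ring [np.float64(315.5), np.float64(150.5), np.float64(357.5), np.float64(191.5)] [0.5375 0.3595] [ 0.6 -0.1 -0.6  0.1]
spacer [np.float64(293.5), np.float64(58.5), np.float64(327.5), np.float64(94.5)] [0.5079 0.4645] [ 0.4  0.1 -0.4 -0.2]
large [np.float64(210.5), np.float64(116.5), np.float64(264.5), np.float64(169.5)] [0.4246 0.3928] [-1.2 -0.7  1.3  0.8]
large hub [np.float64(214.5), np.float64(122.5), np.float64(256.5), np.float64(164.5)] [0.4238 0.3929] [ 1.2  1.1 -1.2 -1.2]
small hub [np.float64(203.5), np.float64(216.5), np.float64(233.5), np.float64(242.5)] [0.3952 0.2891] [ 0.8 -0.3 -0.8  0.3]
[326.87395409 253.56170368]
```

Call:
play_rows:
  steps:
    - [[0.0037,0.0135,0.02,0,0,0,0.087],[0,0,0.045,0,0,0,0.075],[0,0,0.045,0,0,0,0.07],[0,0,0.045,0,0,0,0.07],[0,0,0.04,0,0,0,0.07],[0,0,0.015,0,0,0,0.07],[0,0,0,0,0,0,0.07],[0,0,0,0,0,0,0.07]]

```text
time_s: 3.75
tool_pos: [0.5371, 0.3626, 0.0144]
tool_rot: [179.9, -0.1, 90.2]
force: [0.4, 0.6, -0.2]
grip_width: 0.0702
grasp_force: 0.0
```

Run:
```python
from h import *
for i in range(3): c=read_camera("wrist");o=st()
save(c,"w2.png");print(proj(c,o["tool_pos"]),proj(c,(.5375,.3595,.008)))
```

```text
t 3.8 pos [0.5378 0.3628 0.0153] rot [ 1.798e+02 -1.600e-01  9.016e+01] F [-0.4 -0.4  0.9] w 0.0698 g 0.0
t 3.85 pos [0.538  0.3627 0.0155] rot [179.78  -0.18  90.14] F [ 0.2 -0.1 -0.1] w 0.0702 g 0.0
t 3.9 pos [0.538  0.3624 0.0154] rot [ 1.7979e+02 -1.7000e-01  9.0130e+01] F [-0.3  0.  -0.6] w 0.0703 g 0.0
[322.56565635 248.68334872] [321.72814002 248.05984555]
```

View pics/w2.png

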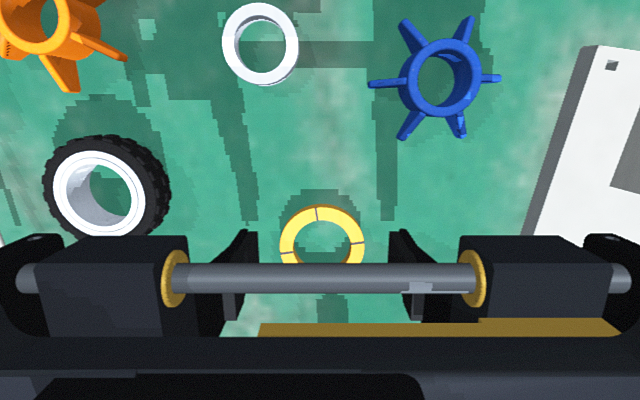

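The ring sits between the open fingers, centred at about (322,246), which matches the estimate to 1 mm. The tool stands about 3 mm off in y, so I'll correct that and grasp.

Call:
play_rows:
  steps:
    - [[-0.0026,0,0.006,0,0,0,0.07],[0,0,0.006,0,0,0,0.06],[0,0,0,0,0,0,0.05],[0,0,0,0,0,0,0.04],[0,0,0,0,0,0,0.04],[0,0,0,0,0,0,0.04]]

```text
time_s: 4.5
tool_pos: [0.5365, 0.3584, 0.0005]
tool_rot: [180.0, 0.0, 90.1]
force: [0.6, -0.3, 0.2]
grip_width: 0.0473
grasp_force: 20.1
```

Call:
play_rows:
  steps:
    - [[0,0,-0.04,0,0,0,0.04],[0,0,-0.045,0,0,0,0.04],[0,0,-0.045,0,0,0,0.04],[-0.035,0.004,-0.01,0,0,0,0.04],[-0.036,0.004,0,0,0,0,0.04],[-0.036,0.004,0,0,0,0,0.04],[-0.036,0.004,0,0,0,0,0.04],[0,0,0,0,0,0,0.04],[0,0,0,0,0,0,0.04]]

```text
time_s: 5.4
tool_pos: [0.5526, 0.2144, 0.1404]
tool_rot: [-180.0, -0.0, 90.0]
force: [-0.2, 1.5, -0.4]
grip_width: 0.0471
grasp_force: 20.0
```

Run:
```python
from h import *
o=st();c=read_camera("wrist");save(c,"w3.png");print(proj(c,o["tool_pos"]))
for h in(0,.022,.047,.077,.083):print(h,proj(c,(.553,.215,h)))
```

```text
t 5.4 pos [0.5526 0.2144 0.1404] rot [-1.7997e+02 -1.0000e-02  8.9970e+01] F [-0.2  1.5 -0.4] w 0.0471 g 20.0
[322.71198748 248.35894232]
0 [323.39001918 186.49681776]
0.022 [323.40348806 192.27600827]
0.047 [323.42140532 199.9638919 ]
0.077 [323.4477241  211.25668172]
0.083 [323.45377928 213.85481917]
```

View pics/w3.png

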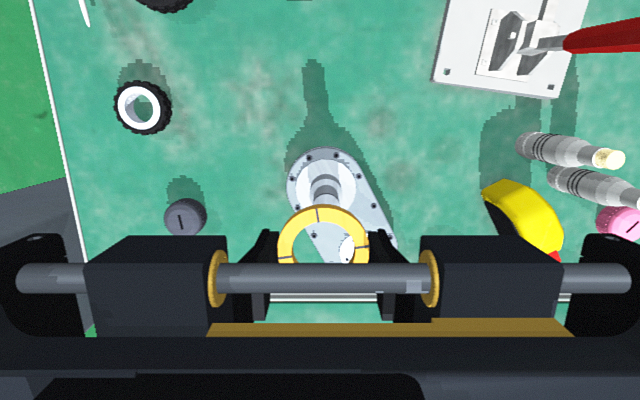

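Run:
```python
import cv2
a=cv2.imread("pics/w3.png")[140:260,265:385];cv2.imwrite("pics/w3c.png",cv2.resize(a,(600,600),interpolation=0))
```

```text
(no output)
```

View pics/w3c.png

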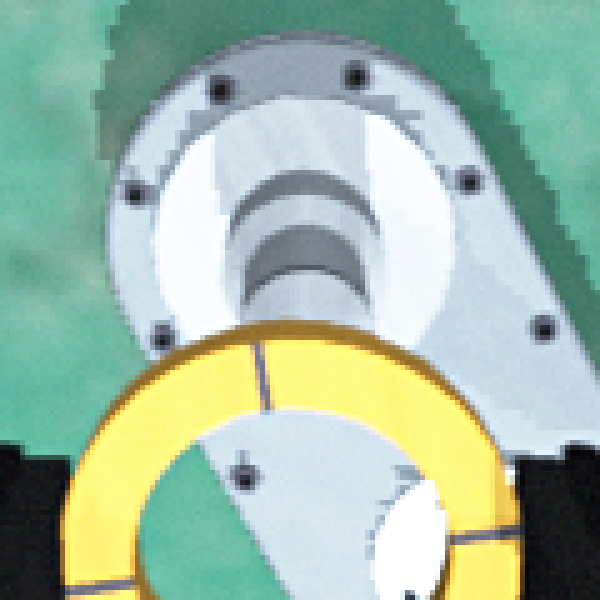

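Run:
```python
from h import *
c=read_camera("wrist")
for y in(.215,.218):
  for n,r,h in(("case",.036,.018),("flange",.027,.022),("foot",.014,.022),("thick",.014,.043),("thin",.010,.047),("noseb",.01,.077)):
    e=ext(c,.5553,y,r,h,h);print(y,n,np.round(((e-[265,140,265,140])*5)))
o=st();e=ext(c,o["tool_pos"][0],o["tool_pos"][1],.024,o["tool_pos"][2]+.0075,o["tool_pos"][2]+.0075);print("ring top",np.round((e-[265,140,265,140])*5))
```

```text
0.215 case [107.  66. 506. 452.]
0.215 flange [155. 121. 459. 414.]
0.215 foot [228. 194. 386. 346.]
0.215 thick [224. 221. 393. 383.]
0.215 thin [247. 251. 370. 368.]
0.215 noseb [242. 301. 379. 432.]
0.218 case [107.  48. 507. 437.]
0.218 flange [155. 103. 459. 398.]
0.218 foot [228. 177. 386. 330.]
0.218 thick [224. 203. 393. 366.]
0.218 thin [247. 233. 370. 351.]
0.218 noseb [242. 281. 380. 413.]
t 5.5 pos [0.552  0.2169 0.1403] rot [-1.7996e+02 -4.0000e-02  9.0200e+01] F [ 0.2 -0.4 -0.4] w 0.047 g 20.0
ring top [ 55. 343. 519. 770.]
```

The zoom shows the flange centred at crop column 305, with its top edge at 95. The axle step arcs are at rows 170, 190, 225 and 268. That puts the axle at about (0.555, 0.2187), and the ring is centred in the grip to 0.5 mm.

Call:
play_rows:
  steps:
    - [[0.0015,0.0025,0,0,0,0,0.04],[0,0,0.02,0,0,0,0.04],[0,0,0.02,0,0,0,0.04],[0,0,0.02,0,0,0,0.04],[0,0,0.01,0,0,0,0.04],[0,0,0,0,0,0,0.04],[0,0,0,0,0,0,0.04]]

```text
time_s: 6.2
tool_pos: [0.5555, 0.2177, 0.0711]
tool_rot: [180.0, -0.0, 90.2]
force: [0.4, 0.0, -0.3]
grip_width: 0.0469
grasp_force: 20.0
```

Run:
```python
from h import *
for i in range(4): c=read_camera("wrist");o=st()
```

```text
t 6.25 pos [0.5559 0.2177 0.0716] rot [ 1.7991e+02 -4.0000e-02  9.0140e+01] F [ 0.1  1.  -0.9] w 0.0474 g 20.0
t 6.3 pos [0.556  0.2176 0.0718] rot [ 1.7989e+02 -6.0000e-02  9.0130e+01] F [ 0.5  0.6 -1. ] w 0.0471 g 20.0
t 6.35 pos [0.556  0.2175 0.0718] rot [ 1.7989e+02 -6.0000e-02  9.0130e+01] F [-0.1  0.7 -0.7] w 0.0471 g 20.0
t 6.4 pos [0.5559 0.2174 0.0717] rot [ 1.799e+02 -6.000e-02  9.012e+01] F [-0.6  0.4 -0.7] w 0.0469 g 20.0
```

Call:
play_rows:
  steps:
    - [[0.001,-0.0014,0.01,0,0,0,0.04],[0,0,0.012,0,0,0,0.04],[0,0,0.008,0,0,0,0.04],[0,0,0.005,0,0,0,0.04],[0,0,0,0,0,0,0.04],[0,0,0,0,0,0,0.04]]

```text
time_s: 7.0
tool_pos: [0.5538, 0.218, 0.0354]
tool_rot: [-180.0, 0.0, 90.1]
force: [-0.0, 0.2, -0.3]
grip_width: 0.047
grasp_force: 20.0
```

Past the cone with no contact force. Going down to the flange.

Call:
play_rows:
  steps:
    - [[0.0003,0.0005,0.005,0,0,0,0.04],[0,0,0.003,0,0,0,0.04],[0,0,0.002,0,0,0,0.04],[0,0,0,0,0,0,0.04],[0,0,0,0,0,0,0.04]]

```text
time_s: 7.5
tool_pos: [0.5542, 0.2183, 0.0256]
tool_rot: [180.0, -0.0, 90.1]
force: [0.2, 0.3, 0.2]
grip_width: 0.0471
grasp_force: 20.0
```

Call:
play_rows:
  steps:
    - [[0,0,0.002,0,0,0,0.04],[0,0,0,0,0,0,0.04],[0,0,0,0,0,0,0.06],[0,0,0,0,0,0,0.065],[0,0,-0.001,0,0,0,0.065],[0,0,-0.03,0,0,0,0.065],[0,0,-0.05,0,0,0,0.07],[0,0,-0.05,0,0,0,0.08],[0,0,0,0,0,0,0.087],[0,0,0,0,0,0,0.087]]

```text
time_s: 8.5
tool_pos: [0.5552, 0.2188, 0.1565]
tool_rot: [179.8, -0.1, 90.1]
force: [-0.4, 0.5, -0.9]
grip_width: 0.0842
grasp_force: 0.0
```

```bash
cat >> h.py <<'E'
def blob(m,box):
    x0,y0,x1,y1=[int(v) for v in box];q=np.zeros(m.shape,np.uint8);q[max(y0,0):y1,max(x0,0):x1]=m[max(y0,0):y1,max(x0,0):x1]
    n,l,s,ce=cv2.connectedComponentsWithStats(q);i=1+s[1:,4].argmax();x,y,w,h,a=s[i];return [x-.5,y-.5,x+w-.5,y+h-.5]
def masks(c):
    f=c["frame"].astype(int);h=cv2.cvtColor(c["frame"],cv2.COLOR_RGB2HSV)
    return dict(yel=(h[...,0]>18)&(h[...,0]<35)&(h[...,1]>90),wht=f.min(2)>150,blk=f.max(2)<75,notgreen=~((h[...,0]>60)&(h[...,0]<95)&(h[...,1]>60)))
E
python3 - <<'E'
from h import *
c=read_camera("wrist");o=st();save(c,"w4.png")
e=blob(masks(c)["yel"],(280,100,380,235));print(e,fitcyl([c],[e],.024,.022,.030,(.555,.218)))
E
```

```text
t 8.55 pos [0.554  0.2184 0.1545] rot [ 1.7999e+02 -2.0000e-02  9.0120e+01] F [-0.7  0.7 -0.1] w 0.0851 g 0.0
[np.float64(295.5), np.float64(162.5), np.float64(346.5), np.float64(192.5)] (array([0.55396109, 0.22989217]), array([ -1.01175583, -11.17795591,   1.01972852,  11.9259944 ]))
```

View pics/w4.png

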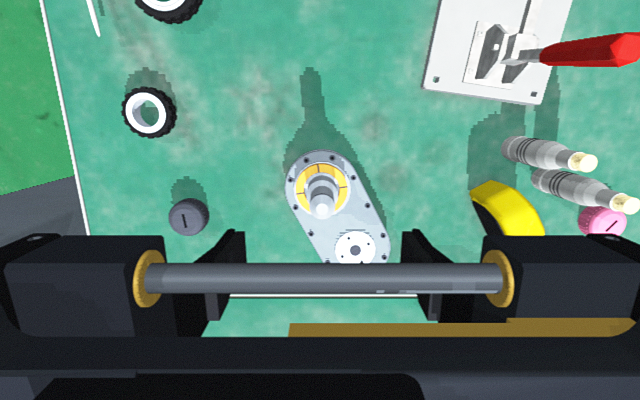

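The ring lies flat on the flange around the axle, with the axle tip at about (322,208). Next is the large wheel.

Call:
play_rows:
  steps:
    - [[0.035,-0.026,0,0,0,0,0.087],[0.035,-0.026,0,0,0,0,0.087],[0.035,-0.026,0,0,0,0,0.087],[0.035,-0.026,0,0,0,0,0.087],[0.035,-0.026,0,0,0,0,0.087],[0,0,0,0,0,0,0.087],[0,0,0,0,0,0,0.087],[0,0,0,0,0,0,0.087]]

```text
time_s: 9.35
tool_pos: [0.4243, 0.3913, 0.1532]
tool_rot: [-179.9, 0.1, 90.0]
force: [-0.4, -0.6, 0.0]
grip_width: 0.0871
grasp_force: 0.0
```

Run:
```python
from h import *
c=read_camera("wrist");o=st();save(c,"w5.png");m=masks(c)
p=proj(c,(.424,.3928,.009));b=(p[0]-50,p[1]-50,p[0]+50,min(p[1]+50,234))
for k,r,z0 in(("blk",.030,0),("wht",.022,.017)):
    e=blob(m[k],b);print(k,e,*fitcyl([c],[e],r,z0,.018,(.424,.3928)))
p=proj(c,(.508,.4645,.005));b=(p[0]-40,p[1]-40,p[0]+40,p[1]+40);e=blob(m["wht"],b);print(e,fitcyl([c],[e],.018,0,.01,(.508,.464)))
```

```text
t 9.4 pos [0.4248 0.3911 0.1535] rot [-1.7997e+02  1.1000e-01  8.9960e+01] F [-0.8 -0.8  0.2] w 0.0865 g 0.0
blk [np.float64(291.5), np.float64(152.5), np.float64(353.5), np.float64(215.5)] [0.42389004 0.39301073] [-0.98022791 -0.87411223  0.98051538  0.97640272]
wht [np.float64(297.5), np.float64(162.5), np.float64(347.5), np.float64(210.5)] [0.42388621 0.3922651 ] [ 1.56587044  1.05691013 -1.56625993 -1.20363182]
[np.float64(394.5), np.float64(85.5), np.float64(436.5), np.float64(127.5)] (array([0.5089045, 0.4646393]), array([-0.17741024,  0.281208  ,  0.17146777, -0.29441343]))
```

Call:
play_rows:
  steps:
    - [[0.0017,-0.0008,0.03,0,0,0,0.087],[0,0,0.045,0,0,0,0.087],[0,0,0.04,0,0,0,0.087],[0,0,0.012,0,0,0,0.087],[0,0,0,0,0,0,0.087],[0,0,0,0,0,0,0.087],[0,0,0,0,0,0,0.087]]

```text
time_s: 10.1
tool_pos: [0.4248, 0.3959, 0.0301]
tool_rot: [179.8, -0.2, 90.1]
force: [-0.2, 0.6, 0.5]
grip_width: 0.087
grasp_force: 0.0
```

Call:
play_rows:
  steps:
    - [[-0.0015,0,0.012,0,0,0,0.087],[0,0,0.011,0,0,0,0.087],[0,0,0,0,0,0,0.087],[0,0,0,0,0,0,0.087]]

```text
time_s: 10.5
tool_pos: [0.4227, 0.3929, 0.004]
tool_rot: [-180.0, 0.0, 90.1]
force: [1.3, -0.1, 0.5]
grip_width: 0.0869
grasp_force: 0.0
```

Call:
play_rows:
  steps:
    - [[0,0,0,0,0,0,0.06],[0,0,0,0,0,0,0.05],[0,0,0,0,0,0,0.05],[0,0,0,0,0,0,0.05],[0,0,0,0,0,0,0.05]]

```text
time_s: 11.0
tool_pos: [0.4232, 0.3934, 0.0048]
tool_rot: [180.0, -0.0, 90.1]
force: [0.4, 0.3, 0.6]
grip_width: 0.0596
grasp_force: 20.0
```

Call:
play_rows:
  steps:
    - [[0,0,-0.04,0,0,0,0.05],[0,0,-0.045,0,0,0,0.05],[0,0,-0.045,0,0,0,0.05],[-0.035,0.0263,0,0,0,0,0.05],[-0.035,0.0263,0,0,0,0,0.05],[-0.035,0.0263,0,0,0,0,0.05],[-0.035,0.0263,0,0,0,0,0.05],[-0.035,0.0263,0,0,0,0,0.05],[0,0,0,0,0,0,0.05],[0,0,0,0,0,0,0.05],[0,0,0,0,0,0,0.05],[0,0,0,0,0,0,0.05]]

```text
time_s: 12.2
tool_pos: [0.5539, 0.2203, 0.1343]
tool_rot: [-180.0, -0.0, 90.3]
force: [0.4, -0.8, -1.4]
grip_width: 0.0597
grasp_force: 20.0
```

Run:
```python
from h import *
c=read_camera("wrist");o=st();save(c,"w6.png");x,y,z=o["tool_pos"]
a=cv2.imread("pics/w6.png")[140:260,265:385];cv2.imwrite("pics/w6c.png",cv2.resize(a,(600,600),interpolation=0))
f=lambda e:np.round((e-[265,140,265,140])*5)
for n,r,h in(("ringtop",.024,.030),("thick",.014,.043),("thin",.010,.047),("noseb",.01,.077)):print(n,f(ext(c,.5548,.2187,r,h,h)))
print("wheeltop",f(ext(c,x,y,.03,z+.0132,z+.0132)),"bore",f(ext(c,x,y,.0165,z+.0132,z+.0132)))
```

```text
t 12.25 pos [0.554  0.2202 0.1344] rot [-1.7997e+02 -2.0000e-02  9.0270e+01] F [-0.3 -0.1 -1.9] w 0.0597 g 20.0
ringtop [154. 156. 436. 428.]
thick [209. 233. 382. 398.]
thin [233. 263. 358. 383.]
noseb [226. 317. 366. 450.]
wheeltop [-10. 311. 590. 860.] bore [125. 444. 455. 745.]
```

View pics/w6c.png

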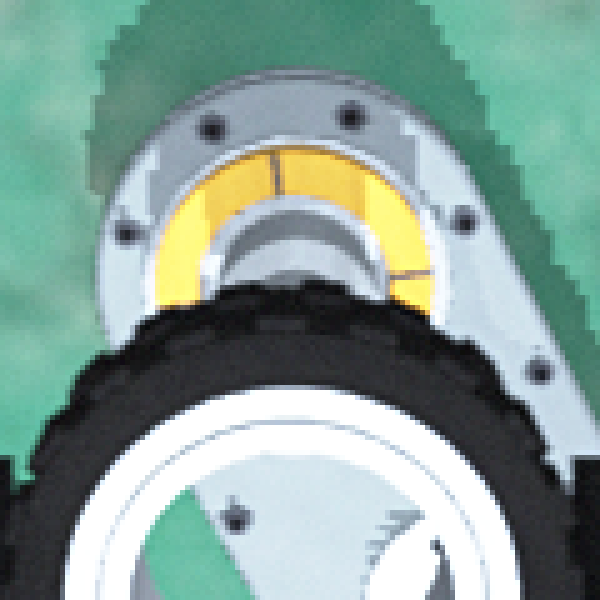

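Call:
play_rows:
  steps:
    - [[-0.0007,0.0007,0.02,0,0,0,0.05],[0,0,0.02,0,0,0,0.05],[0,0,0.015,0,0,0,0.05],[0,0,0,0,0,0,0.05],[0,0,0,0,0,0,0.05],[0,0,0,0,0,0,0.05],[0,0,0,0,0,0,0.05]]

```text
time_s: 12.95
tool_pos: [0.5564, 0.2182, 0.0807]
tool_rot: [179.9, -0.1, 90.1]
force: [1.2, -0.2, -1.7]
grip_width: 0.0592
grasp_force: 20.0
```

Call:
play_rows:
  steps:
    - [[0.001,-0.001,0.01,0,0,0,0.05],[0,0,0.01,0,0,0,0.05],[0,0,0,0,0,0,0.05],[0,0,0,0,0,0,0.05],[0,0,0,0,0,0,0.05]]

```text
time_s: 13.45
tool_pos: [0.5548, 0.2188, 0.0596]
tool_rot: [180.0, -0.0, 90.1]
force: [0.8, 0.6, -1.4]
grip_width: 0.0593
grasp_force: 20.0
```

Bottom of the wheel is at about 0.055, just above the cone. Going down to 0.031.

Call:
play_rows:
  steps:
    - [[0.0005,0,0.008,0,0,0,0.05],[0,0,0.008,0,0,0,0.05],[0,0,0.005,0,0,0,0.05],[0,0,0,0,0,0,0.05],[0,0,0,0,0,0,0.05],[0,0,0,0,0,0,0.05]]

```text
time_s: 14.05
tool_pos: [0.5549, 0.2194, 0.0388]
tool_rot: [180.0, -0.0, 90.1]
force: [-0.2, 0.3, -1.5]
grip_width: 0.0592
grasp_force: 20.0
```

Call:
play_rows:
  steps:
    - [[0,0,0.003,0,0,0,0.05],[0,0,0,0,0,0,0.05],[0,0,0,0,0,0,0.05],[0,0,0,0,0,0,0.066],[0,0,0,0,0,0,0.075],[0,0,0,0,0,0,0.08],[0,0,-0.03,0,0,0,0.08],[0,0,-0.045,0,0,0,0.08],[0,0,-0.045,0,0,0,0.08],[0,0,0,0,0,0,0.06],[0,0,0,0,0,0,0.06]]

```text
time_s: 15.15
tool_pos: [0.5555, 0.2197, 0.1573]
tool_rot: [179.8, -0.1, 90.1]
force: [-0.4, -0.1, -1.9]
grip_width: 0.0709
grasp_force: 0.0
```

Run:
```python
from h import *
c=read_camera("wrist");o=st();save(c,"w7.png");m=masks(c)
p=proj(c,(.5548,.2187,.039));b=(p[0]-45,p[1]-45,p[0]+45,min(p[1]+45,234))
e=blob(m["blk"],b);print(e,fitcyl([c],[e],.03,.03,.048,(.555,.218)))
```

```text
t 15.2 pos [0.5544 0.2193 0.1555] rot [ 1.800e+02 -2.000e-02  9.012e+01] F [-0.8 -0.4 -0.9] w 0.0674 g 0.0
[np.float64(287.5), np.float64(160.5), np.float64(354.5), np.float64(227.5)] (array([0.55431247, 0.21897328]), array([-1.22753376, -1.56027662,  1.23143231,  1.72339061]))
```

View pics/w7.png

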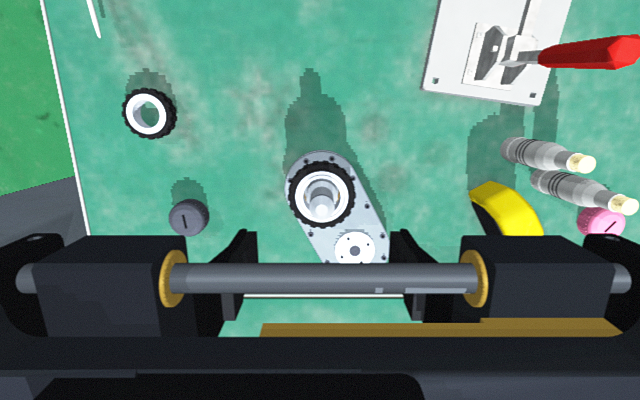

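The wheel is on the axle and centred at (321,195). Next is the spacer, with a narrower opening because of the blue skid.

Call:
play_rows:
  steps:
    - [[0.041,-0.0076,0,0,0,0,0.052],[0.041,-0.0076,0,0,0,0,0.052],[0.041,-0.0076,0,0,0,0,0.052],[0.041,-0.0076,0,0,0,0,0.052],[0.041,-0.0076,0,0,0,0,0.052],[0.04,-0.0076,0.02,0,0,0,0.052],[0,0,0.03,0,0,0,0.052],[0,0,0,0,0,0,0.052],[0,0,0,0,0,0,0.052],[0,0,0,0,0,0,0.052]]

```text
time_s: 16.2
tool_pos: [0.5101, 0.4629, 0.1067]
tool_rot: [179.9, -0.0, 90.0]
force: [-0.3, 0.3, 0.6]
grip_width: 0.052
grasp_force: 0.0
```

Run:
```python
from h import *
c=read_camera("wrist");o=st();save(c,"w8.png");m=masks(c)
p=proj(c,(.5086,.4645,.005));b=(p[0]-45,p[1]-45,p[0]+45,min(p[1]+45,234));e=blob(m["wht"],b);print(e,fitcyl([c],[e],.018,0,.01,(.508,.464)))
f=c["frame"].astype(int);q=(f[...,2]>f[...,0]+70)&(f[...,2]>f[...,1]+30);e=blob(q,(330,60,480,234));print("skid",e,at(c,e[0],(e[1]+e[3])/2,.005))
```

```text
t 16.25 pos [0.5103 0.4633 0.1073] rot [ 1.7988e+02 -7.0000e-02  8.9980e+01] F [ 0.2 -0.  -0.7] w 0.0522 g 0.0
[np.float64(297.5), np.float64(174.5), np.float64(342.5), np.float64(218.5)] (array([0.50793102, 0.46418298]), array([ 0.67702475, -0.25245759, -0.67762051,  0.23608356]))
skid [np.float64(381.5), np.float64(179.5), np.float64(459.5), np.float64(233.5)] [0.55995318 0.45528206 0.005     ]
```

Call:
play_rows:
  steps:
    - [[0.001,-0.0023,0.03,0,0,0,0.052],[0,0,0.03,0,0,0,0.052],[0,0,0.02,0,0,0,0.052],[0,0,0,0,0,0,0.052],[0,0,0,0,0,0,0.052],[0,0,0,0,0,0,0.052]]

```text
time_s: 16.85
tool_pos: [0.5078, 0.4661, 0.0282]
tool_rot: [179.8, -0.2, 90.1]
force: [0.2, 0.6, 0.6]
grip_width: 0.0518
grasp_force: 0.0
```

Call:
play_rows:
  steps:
    - [[-0.001,0,0.012,0,0,0,0.052],[0,0,0.01,0,0,0,0.052],[0,0,0,0,0,0,0.052],[0,0,0,0,0,0,0.052],[0,0,0,0,0,0,0.052]]

```text
time_s: 17.35
tool_pos: [0.5064, 0.4644, 0.0037]
tool_rot: [180.0, -0.0, 90.1]
force: [-0.7, -0.2, 1.4]
grip_width: 0.052
grasp_force: 0.0
```

Call:
play_rows:
  steps:
    - [[0,0,0,0,0,0,0.04],[0,0,0,0,0,0,0.03],[0,0,0,0,0,0,0.03],[0,0,0,0,0,0,0.03],[0,0,0,0,0,0,0.03]]

```text
time_s: 17.85
tool_pos: [0.5064, 0.4644, 0.0039]
tool_rot: [180.0, -0.0, 90.1]
force: [-0.4, 0.5, 1.3]
grip_width: 0.0352
grasp_force: 20.0
```

Call:
play_rows:
  steps:
    - [[0,0,-0.04,0,0,0,0.03],[0,0,-0.045,0,0,0,0.03],[0,0,-0.045,0,0,0,0.03],[-0.041,0.008,0,0,0,0,0.03],[-0.041,0.008,0,0,0,0,0.03],[-0.041,0.008,0,0,0,0,0.03],[-0.041,0.008,0,0,0,0,0.03],[-0.041,0.008,0,0,0,0,0.03],[-0.04,0.008,0,0,0,0,0.03],[0,0,0,0,0,0,0.03],[0,0,0,0,0,0,0.03],[0,0,0,0,0,0,0.03]]

```text
time_s: 19.05
tool_pos: [0.5542, 0.2209, 0.1335]
tool_rot: [-180.0, -0.1, 90.2]
force: [-0.7, -0.1, -0.2]
grip_width: 0.0343
grasp_force: 20.0
```

Run:
```python
from h import *
read_camera("side");c=read_camera("wrist");o=st();save(c,"w9.png");x,y,z=o["tool_pos"]
a=cv2.imread("pics/w9.png")[140:260,265:385];cv2.imwrite("pics/w9c.png",cv2.resize(a,(600,600),interpolation=0))
f=lambda e:np.round((e-[265,140,265,140])*5)
for n,r,h in(("wheeltop",.03,.048),("hub",.022,.048),("thick",.014,.043),("thin",.010,.048),("noseb",.01,.077),("tip",.0045,.083)):print(n,f(ext(c,.555,.2187,r,h,h)))
print("spacer top",f(ext(c,x,y,.018,z+.0063,z+.0063)),"bore",f(ext(c,x,y,.0125,z+.0063,z+.0063)))
```

```text
t 19.15 pos [0.5541 0.2213 0.1334] rot [-1.7998e+02 -3.0000e-02  9.0280e+01] F [-0.   0.4 -0.8] w 0.0346 g 20.0
wheeltop [106. 147. 484. 508.]
hub [157. 198. 433. 463.]
thick [209. 240. 381. 406.]
thin [232. 272. 358. 393.]
noseb [225. 325. 366. 459.]
tip [263. 376. 328. 438.]
spacer top [116. 404. 461. 721.] bore [169. 455. 408. 675.]
```

View pics/w9c.png

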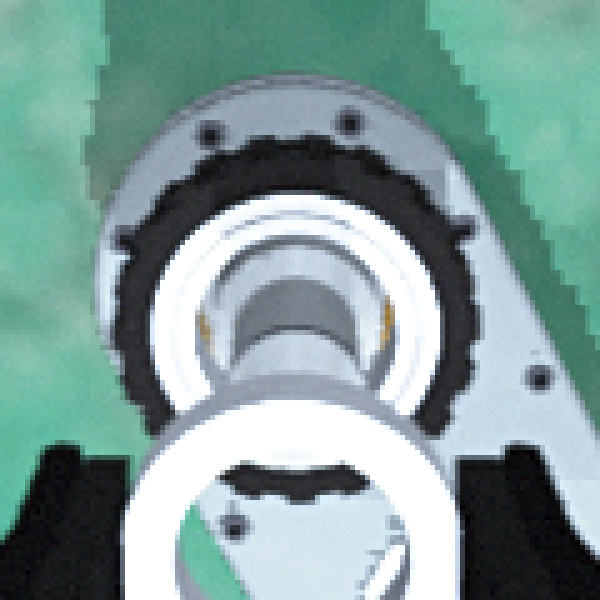

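Call:
play_rows:
  steps:
    - [[-0.0026,0.0007,0.02,0,0,0,0.03],[0,0,0.02,0,0,0,0.03],[0,0,0,0,0,0,0.03],[0,0,0,0,0,0,0.03],[0,0,0,0,0,0,0.03],[0,0,0,0,0,0,0.03]]

```text
time_s: 19.75
tool_pos: [0.5561, 0.2174, 0.0948]
tool_rot: [179.9, -0.1, 90.1]
force: [0.5, -1.0, -1.1]
grip_width: 0.0348
grasp_force: 20.0
```

Call:
play_rows:
  steps:
    - [[0.0012,-0.001,0.004,0,0,0,0.03],[0,0,0.003,0,0,0,0.03],[0,0,0,0,0,0,0.03],[0,0,0,0,0,0,0.03],[0,0,0,0,0,0,0.03]]

```text
time_s: 20.25
tool_pos: [0.5545, 0.2179, 0.0866]
tool_rot: [180.0, -0.0, 90.1]
force: [-0.4, 0.2, -0.5]
grip_width: 0.0345
grasp_force: 20.0
```

Call:
play_rows:
  steps:
    - [[0.0006,0.0002,0.005,0,0,0,0.03],[0,0,0.005,0,0,0,0.03],[0,0,0.003,0,0,0,0.03],[0,0,0,0,0,0,0.03],[0,0,0,0,0,0,0.03]]

```text
time_s: 20.75
tool_pos: [0.5545, 0.2185, 0.0734]
tool_rot: [-180.0, 0.0, 90.1]
force: [0.6, 0.3, 0.5]
grip_width: 0.0346
grasp_force: 20.0
```

Call:
play_rows:
  steps:
    - [[0,0,0.007,0,0,0,0.03],[0,0,0.007,0,0,0,0.03],[0,0,0.004,0,0,0,0.03],[0,0,0,0,0,0,0.03],[0,0,0,0,0,0,0.03],[0,0,0,0,0,0,0.03]]

```text
time_s: 21.35
tool_pos: [0.5549, 0.2186, 0.0558]
tool_rot: [180.0, -0.0, 90.1]
force: [-0.4, -0.8, -1.2]
grip_width: 0.0347
grasp_force: 20.0
```

Call:
play_rows:
  steps:
    - [[0,0,0.003,0,0,0,0.03],[0,0,0,0,0,0,0.03],[0,0,0,0,0,0,0.03],[0,0,0,0,0,0,0.042],[0,0,0,0,0,0,0.05],[0,0,0,0,0,0,0.05],[0,0,-0.03,0,0,0,0.05],[0,0,-0.04,0,0,0,0.06],[0,0,-0.035,0,0,0,0.07],[0,0,0,0,0,0,0.07],[0,0,0,0,0,0,0.07]]

```text
time_s: 22.45
tool_pos: [0.5552, 0.2188, 0.1587]
tool_rot: [179.9, -0.1, 90.1]
force: [0.6, 0.6, -0.5]
grip_width: 0.0681
grasp_force: 0.0
```

Run:
```python
from h import *
c=read_camera("wrist");o=st();save(c,"w10.png");m=masks(c)
a=cv2.imread("pics/w10.png")[60:260,70:390];cv2.imwrite("pics/w10c.png",cv2.resize(a,(800,500),interpolation=0))
p=proj(c,(.395,.289,.008));b=(p[0]-38,p[1]-38,p[0]+38,p[1]+38)
for k,r,z0 in(("blk",.023,0),("wht",.017,.014)):
    e=blob(m[k],b);print(k,e,*fitcyl([c],[e],r,z0,.015,(.395,.289)))
p=proj(c,(.42,.188,.01));b=(p[0]-30,p[1]-30,p[0]+30,min(234,p[1]+30))
f=c["frame"].astype(int);q=(f.max(2)-f.min(2)<25)&(f.max(2)<150);e=blob(q,b);print("cap",b,e,*fitcyl([c],[e],.018,0,.02,(.42,.186)))
e=blob(m["wht"],np.r_[proj(c,(.555,.2187,.05))-40,proj(c,(.555,.2187,.05))+40]);print("spacer/hub blob",e)
g=lambda e:np.round((e-[70,60,70,60])*2.5);print("pred sp at .058",g(ext(c,.555,.2187,.018,.058,.058)))
```

```text
t 22.5 pos [0.5543 0.2185 0.1573] rot [-179.98   -0.     90.12] F [ 0.1 -0.1 -0.4] w 0.0688 g 0.0
blk [np.float64(123.5), np.float64(86.5), np.float64(177.5), np.float64(137.5)] [0.39590926 0.28764683] [-2.03851979 -0.60710488  2.15368285  0.7572926 ]
wht [np.float64(126.5), np.float64(92.5), np.float64(166.5), np.float64(132.5)] [0.39509859 0.28751701] [ 0.80997906  0.62374919 -0.81708906 -0.68838257]
cap (np.float64(157.9143470188879), np.float64(185.09638166062888), np.float64(217.9143470188879), 234) [np.float64(169.5), np.float64(197.5), np.float64(209.5), np.float64(232.5)] [0.42238044 0.18837359] [-1.90250548 -2.64151045  2.02521346  2.72874885]
spacer/hub blob [np.float64(295.5), np.float64(169.5), np.float64(348.5), np.float64(220.5)]
pred sp at .058 [577. 294. 685. 397.]
```

View pics/w10c.png

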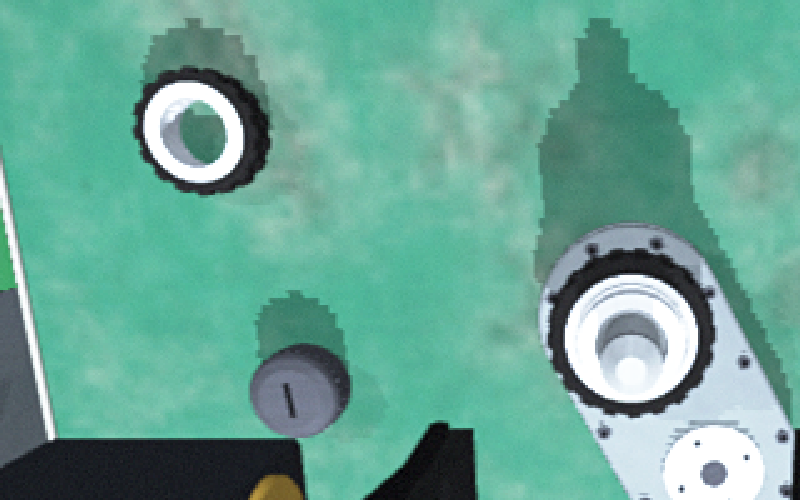

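The spacer sits on the wheel, lying round the axle. The small wheel is at (0.395, 0.2875).

Call:
play_rows:
  steps:
    - [[0.0172,-0.0398,0,0,0,0,0.07],[0.0172,-0.0398,0,0,0,0,0.07],[0.0172,-0.0398,0,0,0,0,0.07],[0.0172,-0.0398,0.02,0,0,0,0.07],[0,0,0.03,0,0,0,0.07],[0,0,0,0,0,0,0.07],[0,0,0,0,0,0,0.07],[0,0,0,0,0,0,0.07]]

```text
time_s: 23.3
tool_pos: [0.3967, 0.2867, 0.1084]
tool_rot: [179.9, -0.0, 90.0]
force: [0.2, -0.7, 0.2]
grip_width: 0.07
grasp_force: 0.0
```

Run:
```python
from h import *
c=read_camera("wrist");o=st();save(c,"w11.png");m=masks(c)
p=proj(c,(.395,.2875,.008));b=(p[0]-45,p[1]-45,p[0]+45,min(p[1]+45,234))
for k,r,z0 in(("blk",.023,0),("wht",.017,.014)):
    e=blob(m[k],b);print(k,e,*fitcyl([c],[e],r,z0,.015,(.395,.289)))
```

```text
t 23.35 pos [0.3969 0.2869 0.1086] rot [ 1.7991e+02 -5.0000e-02  9.0000e+01] F [ 0.6 -0.5  0.4] w 0.0701 g 0.0
blk [np.float64(293.5), np.float64(169.5), np.float64(347.5), np.float64(224.5)] [0.3949584  0.28783411] [-1.21246528 -1.29001538  1.21411877  1.40482978]
wht [np.float64(298.5), np.float64(178.5), np.float64(342.5), np.float64(220.5)] [0.39495235 0.28736482] [ 1.15818826  0.77074943 -1.15928325 -0.86484786]
```

Call:
play_rows:
  steps:
    - [[0.0003,-0.0019,0.03,0,0,0,0.07],[0,0,0.03,0,0,0,0.07],[0,0,0.02,0,0,0,0.07],[0,0,0,0,0,0,0.07],[0,0,0,0,0,0,0.07],[0,0,0,0,0,0,0.07]]

```text
time_s: 23.95
tool_pos: [0.3949, 0.2881, 0.0293]
tool_rot: [179.9, -0.1, 90.1]
force: [0.2, -0.1, 0.1]
grip_width: 0.0699
grasp_force: 0.0
```

Call:
play_rows:
  steps:
    - [[0.0005,0,0.012,0,0,0,0.07],[0,0,0.01,0,0,0,0.07],[0,0,0,0,0,0,0.07],[0,0,0,0,0,0,0.07],[0,0,0,0,0,0,0.07]]

```text
time_s: 24.45
tool_pos: [0.3935, 0.2879, 0.0057]
tool_rot: [180.0, -0.0, 90.1]
force: [-0.2, 0.4, -0.1]
grip_width: 0.0701
grasp_force: 0.0
```

Call:
play_rows:
  steps:
    - [[0,0,0,0,0,0,0.05],[0,0,0,0,0,0,0.038],[0,0,0,0,0,0,0.038],[0,0,0,0,0,0,0.038],[0,0,0,0,0,0,0.038]]

```text
time_s: 24.95
tool_pos: [0.3935, 0.2879, 0.0057]
tool_rot: [180.0, -0.0, 90.1]
force: [-0.1, 0.4, 1.4]
grip_width: 0.0452
grasp_force: 20.0
```

Call:
play_rows:
  steps:
    - [[0,0,-0.04,0,0,0,0.038],[0,0,-0.045,0,0,0,0.038],[0,0,-0.045,0,0,0,0.038],[-0.0173,0.04,-0.005,0,0,0,0.038],[-0.0173,0.04,0,0,0,0,0.038],[-0.0173,0.04,0,0,0,0,0.038],[-0.0173,0.04,0,0,0,0,0.038],[0,0,0,0,0,0,0.038],[0,0,0,0,0,0,0.038],[0,0,0,0,0,0,0.038]]

```text
time_s: 25.95
tool_pos: [0.5523, 0.2198, 0.1401]
tool_rot: [-179.9, -0.0, 90.2]
force: [-1.0, 0.4, -0.7]
grip_width: 0.0453
grasp_force: 20.0
```

Run:
```python
from h import *
read_camera("side");c=read_camera("wrist");o=st();save(c,"w12.png");x,y,z=o["tool_pos"]
a=cv2.imread("pics/w12.png")[140:260,265:385];cv2.imwrite("pics/w12c.png",cv2.resize(a,(600,600),interpolation=0))
f=lambda e:np.round((e-[265,140,265,140])*5)
for n,r,h in(("spacertop",.018,.058),("thin",.010,.058),("noseb",.01,.077),("tip",.0045,.083)):print(n,f(ext(c,.555,.2185,r,h,h)))
print("wheel top",f(ext(c,x,y,.023,z+.0093,z+.0093)),"bore",f(ext(c,x,y,.0125,z+.0093,z+.0093)))
```

```text
t 26.05 pos [0.5522 0.2202 0.1405] rot [-1.7996e+02 -3.0000e-02  9.0240e+01] F [ 0.   0.8 -0.4] w 0.0453 g 20.0
spacertop [193. 221. 422. 440.]
thin [244. 271. 371. 393.]
noseb [240. 305. 377. 435.]
tip [277. 354. 341. 414.]
wheel top [ 64. 366. 514. 779.] bore [167. 466. 411. 690.]
```

View pics/w12c.png

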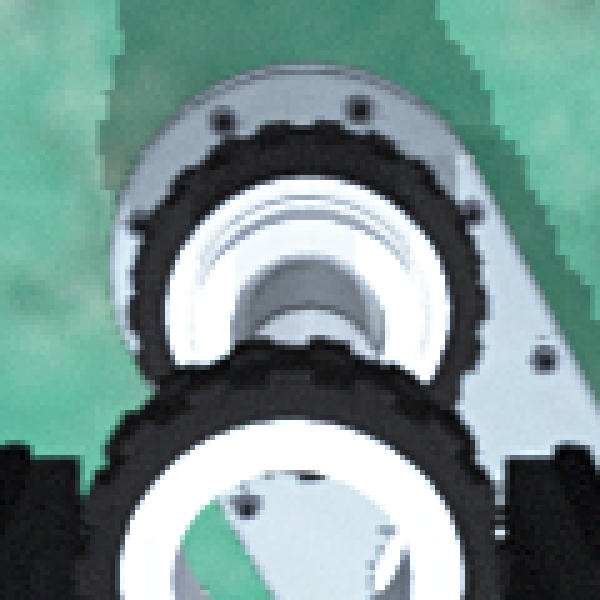

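Call:
play_rows:
  steps:
    - [[-0.0003,0.0018,0.02,0,0,0,0.038],[0,0,0.022,0,0,0,0.038],[0,0,0,0,0,0,0.038],[0,0,0,0,0,0,0.038],[0,0,0,0,0,0,0.038],[0,0,0,0,0,0,0.038]]

```text
time_s: 26.65
tool_pos: [0.556, 0.2192, 0.1]
tool_rot: [179.9, -0.1, 90.1]
force: [0.2, -0.4, -0.5]
grip_width: 0.0454
grasp_force: 20.0
```

Call:
play_rows:
  steps:
    - [[0,-0.0002,0.005,0,0,0,0.038],[0,0,0.005,0,0,0,0.038],[0,0,0,0,0,0,0.038],[0,0,0,0,0,0,0.038],[0,0,0,0,0,0,0.038]]

```text
time_s: 27.15
tool_pos: [0.5552, 0.2186, 0.0886]
tool_rot: [180.0, -0.0, 90.1]
force: [-0.5, -0.5, -0.6]
grip_width: 0.0454
grasp_force: 20.0
```

Call:
play_rows:
  steps:
    - [[0.0003,0,0.006,0,0,0,0.038],[0,0,0.006,0,0,0,0.038],[0,0,0.005,0,0,0,0.038],[0,0,0,0,0,0,0.038],[0,0,0,0,0,0,0.038]]

```text
time_s: 27.65
tool_pos: [0.555, 0.2188, 0.0713]
tool_rot: [-180.0, 0.0, 90.1]
force: [-0.1, 0.6, -0.7]
grip_width: 0.0452
grasp_force: 20.0
```

Call:
play_rows:
  steps:
    - [[0,0,0.004,0,0,0,0.038],[0,0,0.002,0,0,0,0.038],[0,0,0,0,0,0,0.038],[0,0,0,0,0,0,0.038],[0,0,0,0,0,0,0.052],[0,0,0,0,0,0,0.06],[0,0,0,0,0,0,0.06],[0,0,-0.03,0,0,0,0.06],[0,0,-0.04,0,0,0,0.06],[0,0,-0.03,0,0,0,0.06],[0,0,0,0,0,0,0.06],[0,0,0,0,0,0,0.06]]

```text
time_s: 28.85
tool_pos: [0.5555, 0.2191, 0.1664]
tool_rot: [179.9, -0.1, 90.1]
force: [-1.3, 0.0, -0.7]
grip_width: 0.0597
grasp_force: 0.0
```

Run:
```python
from h import *
c=read_camera("wrist");o=st();save(c,"w13.png");m=masks(c)
p=proj(c,(.555,.2187,.066));b=(p[0]-34,p[1]-34,p[0]+34,min(p[1]+34,234))
e=blob(m["wht"],b);print("hub",e,*fitcyl([c],[e],.017,.0725,.073,(.555,.2187)))
f=c["frame"].astype(int);q=(f.max(2)-f.min(2)<25)&(f.max(2)<150)
p=proj(c,(.422,.188,.01));e=blob(q,(p[0]-30,p[1]-30,p[0]+30,min(234,p[1]+30)));print("cap",e,*fitcyl([c],[e],.018,0,.02,(.42,.186)))
```

```text
t 28.9 pos [0.5547 0.2188 0.1651] rot [-1.7997e+02  1.0000e-02  9.0120e+01] F [ 0.7 -0.4  0. ] w 0.0599 g 0.0
hub [np.float64(300.5), np.float64(179.5), np.float64(344.5), np.float64(221.5)] [0.55543803 0.21904561] [ 1.17874174  0.86287869 -1.18014813 -0.96518086]
cap [np.float64(173.5), np.float64(195.5), np.float64(211.5), np.float64(228.5)] [0.42272616 0.18929739] [-2.31688153 -3.14611739  2.46246924  3.24876707]
```

Call:
play_rows:
  steps:
    - [[-0.01,-0.044,0,0,0,0,0.055],[-0.01,-0.044,0,0,0,0,0.055],[-0.01,-0.044,0.02,0,0,0,0.055],[0,0,0.035,0,0,0,0.055],[0,0,0,0,0,0,0.055],[0,0,0,0,0,0,0.055],[0,0,0,0,0,0,0.055],[0,0,0,0,0,0,0.055]]

```text
time_s: 29.7
tool_pos: [0.4247, 0.1891, 0.1117]
tool_rot: [179.9, -0.0, 90.1]
force: [0.7, 0.7, 0.3]
grip_width: 0.055
grasp_force: 0.0
```

Run:
```python
from h import *
c=read_camera("wrist");o=st();save(c,"w14.png")
p=proj(c,(.422,.188,.01))
for s in silhouettes("wrist","hub_cap_mid")[:2]: print(s["p"],s["extent"],*fitcyl([c],[s["extent"]],.018,0,.02,(.42,.186)))
a=cv2.imread("pics/w14.png")[140:260,265:385];cv2.imwrite("pics/w14c.png",cv2.resize(a,(600,600),interpolation=0))
g=lambda e:np.round((e-[265,140,265,140])*5)
print("pred",g(ext(c,.422,.188,.018,0,.02)),"top",g(ext(c,.422,.188,.0175,.02,.02)))
```

```text
t 29.75 pos [0.4245 0.1891 0.1115] rot [ 1.7991e+02 -3.0000e-02  9.0090e+01] F [-0.3 -0.1  0.4] w 0.0552 g 0.0
0.95 [297.1, 181.3, 339.4, 225.0] [0.42114905 0.18495315] [-0.95128848 -1.93063504  0.95284686  1.97823915]
pred [161. 179. 382. 418.] top [164. 208. 379. 415.]
```

View pics/w14c.png

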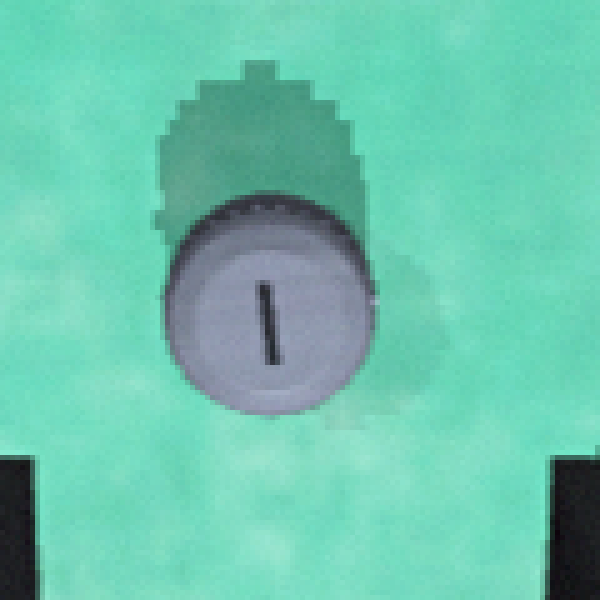

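The cap is at crop columns 165–375 and rows 192–415, giving (0.4217, 0.1876).

Call:
play_rows:
  steps:
    - [[-0.0022,-0.0028,0.03,0,0,0,0.055],[0,0,0.03,0,0,0,0.055],[0,0,0.02,0,0,0,0.055],[0,0,0,0,0,0,0.055],[0,0,0,0,0,0,0.055],[0,0,0,0,0,0,0.055]]

```text
time_s: 30.4
tool_pos: [0.4217, 0.1871, 0.032]
tool_rot: [179.9, -0.1, 90.1]
force: [1.7, 0.5, 0.1]
grip_width: 0.0551
grasp_force: 0.0
```

Call:
play_rows:
  steps:
    - [[0.0008,0,0.012,0,0,0,0.055],[0,0,0.01,0,0,0,0.055],[0,0,0,0,0,0,0.055],[0,0,0,0,0,0,0.055],[0,0,0,0,0,0,0.055]]

```text
time_s: 30.9
tool_pos: [0.4205, 0.1873, 0.0087]
tool_rot: [180.0, -0.0, 90.1]
force: [0.8, -0.4, 0.1]
grip_width: 0.0551
grasp_force: 0.0
```

Call:
play_rows:
  steps:
    - [[0,0,0,0,0,0,0.04],[0,0,0,0,0,0,0.03],[0,0,0,0,0,0,0.03],[0,0,0,0,0,0,0.03],[0,0,0,0,0,0,0.03]]

```text
time_s: 31.4
tool_pos: [0.4205, 0.1874, 0.0087]
tool_rot: [180.0, -0.0, 90.1]
force: [0.8, -0.3, 2.1]
grip_width: 0.0344
grasp_force: 20.0
```

Call:
play_rows:
  steps:
    - [[0,0,-0.04,0,0,0,0.03],[0,0,-0.045,0,0,0,0.03],[0,0,-0.045,0,0,0,0.03],[0.0104,0.045,-0.005,0,0,0,0.03],[0.0104,0.045,0,0,0,0,0.03],[0.0104,0.045,0,0,0,0,0.03],[0,0,0,0,0,0,0.03],[0,0,0,0,0,0,0.03],[0,0,0,0,0,0,0.03],[0,0,0,0,0,0,0.03]]

```text
time_s: 32.4
tool_pos: [0.5542, 0.2187, 0.1439]
tool_rot: [-180.0, -0.0, 90.1]
force: [-0.1, -0.2, -0.9]
grip_width: 0.0346
grasp_force: 20.0
```

Run:
```python
from h import *
read_camera("side");c=read_camera("wrist");o=st();save(c,"w15.png");x,y,z=o["tool_pos"]
e0=ext(c,x,y,.018,z-.0087,z+.0113);print("pred",e0)
for s in silhouettes("wrist","hub_cap_mid")[:3]: print(s["p"],s["extent"],*fitcyl([c],[s["extent"]],.018,z-.0087,z+.0113,(x,y)))
```

```text
t 32.5 pos [0.5546 0.2188 0.1442] rot [ 1.7997e+02 -6.0000e-02  9.0140e+01] F [-0.7  0.  -1.5] w 0.0345 g 20.0
pred [287.44478108 211.61633028 358.64431123 289.31370903]
0.57 [284.7, 149.5, 397.8, 257.8] [0.56337284 0.24534987] [ 19.36115329  14.32807059 -19.34303705 -15.75898723]
```

Call:
play_rows:
  steps:
    - [[0.0003,0,0.02,0,0,0,0.03],[0,0,0.022,0,0,0,0.03],[0,0,0,0,0,0,0.03],[0,0,0,0,0,0,0.03],[0,0,0,0,0,0,0.03],[0,0,0,0,0,0,0.03]]

```text
time_s: 33.15
tool_pos: [0.5561, 0.2194, 0.103]
tool_rot: [179.9, -0.1, 90.1]
force: [0.4, -0.3, -1.3]
grip_width: 0.0345
grasp_force: 20.0
```

Call:
play_rows:
  steps:
    - [[0,0,0.005,0,0,0,0.03],[0,0,0.004,0,0,0,0.03],[0,0,0,0,0,0,0.03],[0,0,0,0,0,0,0.03],[0,0,0,0,0,0,0.03]]

```text
time_s: 33.65
tool_pos: [0.5554, 0.219, 0.0926]
tool_rot: [180.0, 0.0, 90.1]
force: [-0.7, 0.6, -0.6]
grip_width: 0.0346
grasp_force: 20.0
```

Call:
play_rows:
  steps:
    - [[0,0,0.004,0,0,0,0.03],[0,0,0.004,0,0,0,0.03],[0,0,0.001,0,0,0,0.03],[0,0,0,0,0,0,0.03],[0,0,0,0,0,0,0.03]]

```text
time_s: 34.15
tool_pos: [0.5554, 0.219, 0.0836]
tool_rot: [180.0, -0.0, 90.1]
force: [-0.1, -0.4, -1.8]
grip_width: 0.0348
grasp_force: 20.0
```

No contact force, and the cap is 2 mm above the small wheel. Down 1 mm more, release, and back off.

Call:
play_rows:
  steps:
    - [[0,0,0.001,0,0,0,0.03],[0,0,0,0,0,0,0.03],[0,0,0,0,0,0,0.04],[0,0,0,0,0,0,0.052],[0,0,0,0,0,0,0.055],[0,0,-0.03,0,0,0,0.055],[0,0,-0.045,0,0,0,0.055],[0,0,-0.03,0,0,0,0.055],[0.03,0,0,0,0,0,0.055],[0.03,0,0,0,0,0,0.055],[0,0,0,0,0,0,0.055],[0,0,0,0,0,0,0.055]]

```text
time_s: 35.35
tool_pos: [0.5549, 0.2797, 0.1874]
tool_rot: [-180.0, 0.0, 90.2]
force: [0.1, -1.5, 1.3]
grip_width: 0.0557
grasp_force: 0.0
```

Run:
```python
from h import *
ims=[]
o=st()
for n in("side","scene"):
    c=read_camera(n);u,v=proj(c,(.555,.2187,.05)).astype(int);a=c["frame"][v-35:v+35,u-47:u+47,::-1];ims.append(cv2.resize(a,(400,298),interpolation=0))
    print(n,[np.round((proj(c,(.555,.2187,h))-[u-47,v-35])*4.255) for h in(.022,.03,.048,.058,.073,.093)])
c=read_camera("wrist");w=cv2.resize(c["frame"][:,:,::-1],(800,500))[:300]
cv2.imwrite("pics/fin.png",np.vstack([np.hstack(ims),w]))
```

```text
t 35.35 pos [0.5549 0.2797 0.1874] rot [-1.7999e+02  3.0000e-02  9.0230e+01] F [ 0.1 -1.5  1.3] w 0.0557 g 0.0
side [array([202., 192.]), array([203., 181.]), array([203., 155.]), array([204., 141.]), array([205., 119.]), array([205.,  89.])]
scene [array([203., 200.]), array([203., 187.]), array([203., 156.]), array([203., 139.]), array([203., 113.]), array([203.,  78.])]
```

View pics/fin.png

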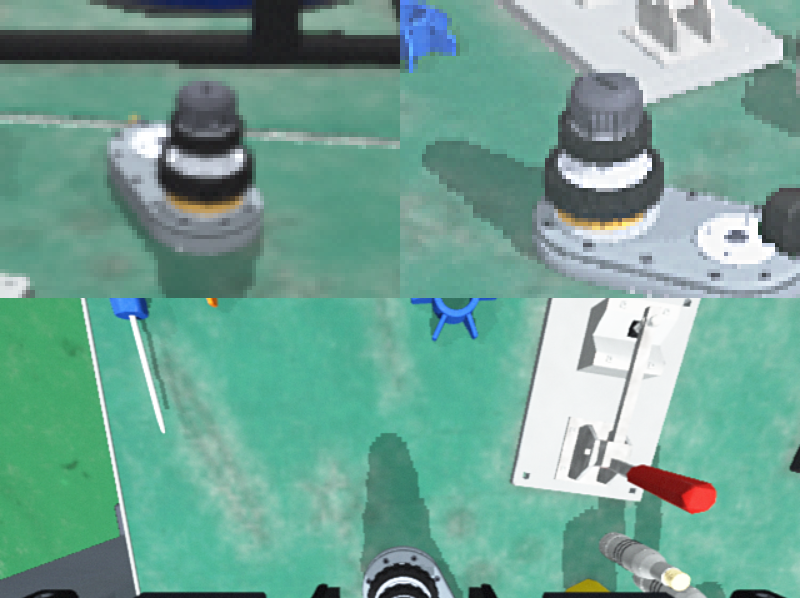

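The full stack shows in both fixed views, in order (ring, large wheel, spacer, small wheel, cap). The parts lie flat, with the cap top at the height it should have (predicted rows 89 and 78). The skids, the screwdriver and the pink cap were never touched, and the gripper is clear.

```bash
python3 -c "
from cell import sign_off
print(sign_off())"
```

```text
the job is handed in; nothing more can be done
None
```

I built up the wheel set in the order asked (thrust ring, large wheel, spacer, small wheel, hub cap), let go of everything, left the skids and screwdriver alone, and handed the job in at about 35 s.

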